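Cup on the scale, red jar to the front

TASK

Get ready to weigh out spice: lift the copper measuring cup up and off its hook and stand it upright on the steel platter of the kitchen scale, setting it down rather than dropping it. Then turn the spice carousel until the jar with the red lid stands at the front, lined up with the yellow pointer on the stand, and keep hold of the carousel so that it stays still: the program finishes while the gripper is still holding it. Leave everything else on the counter where it is.

Things in the scene. Friction and masses are not known exactly. Their poses are not given: they have to be found in the camera images.
- cup: Copper measuring cup, loose, 0.16 kg, hanging on the hook. Origin: centre of its flat underside; z up its axis. Cup 60 mm across, 50 mm tall; two yoke wires rise from the rim to an upright handle 10 mm thick (x), 30 mm wide (y), top at 168 mm. In the handle an eye, 18 mm wide, from 94 to 134 mm above the origin; the hook passes through it along x. Hanging, its x, y are parallel to the hook's
- cup_tab (a point): middle of the solid grip tab above the eye (134 to 168 mm above the cup's underside), on the cup's axis, 151 mm above its underside; axes as the cup's. Can be pinched from above across its 30 mm width (y), with a finger either side of the hook arm
- hook: Dark steel hook stand, fixed. Origin: centre of the underside of its 100 mm round foot. A 16 mm post rises to 190 mm. At 170 mm (centreline) an 8 mm round arm runs level 92 mm from the post axis towards the stand's own -x; its end turns outward and up. The eye hangs on the arm 64 to 76 mm from the post axis
- hook_tip (a point): upturned end of the hook, 104 mm from the post axis towards the hook's -x, 184 mm above the table; topmost point 18 mm above the arm's centreline. Lifted 15 to 31 mm, the cup's eye passes over it when moved towards the hook's -x; axes as the hook's
- scale: White kitchen scale, fixed, 190 mm (x) by 150 mm (y), body 22 mm tall. Origin: centre of its underside. Round steel platter, 132 mm across, on top, its centre 18 mm towards +x from the origin; a black display at its -x edge
- platter (a point): centre of the platter's top face, 32 mm above the table; rigid
- stand: Dark round base of the spice carousel, fixed, 220 mm across, 12 mm tall. Origin: centre of its underside, on the turning axis (vertical). Its -x direction is the front, where a yellow pointer sticks out of its edge
- pointer (a point): on the yellow pointer, near its tip, 145 mm from the turning axis in the stand's -x direction, 12 mm above the table
- carousel: Turntable, 0.9 kg: dark wooden disc 210 mm across, top at 25 mm, turning endlessly both ways about the vertical axis, light friction (0.02 N m), no spring. Origin on the axis at table height; turns with it. Six jars fixed on it, centres 75 mm from the axis, 60 degrees apart, 47 mm across, tops at 105 mm: one red-lidded (in its own -x direction), five dark-lidded. A 20 mm column carries the knob
- red_lid (a point): centre of the top of the red-lidded jar (white body, red band), 75 mm from the turning axis, 105 mm above the table
- knob (a point): middle of the wooden bar knob, on the turning axis, 145 mm above the table; the bar is 56 mm long along the carousel's x axis, 14 mm thick (y) and 34 mm tall (128 to 162 mm above the table). It can be pinched from above across its thickness and turned; it is rigidly part of the turntable
- ramekin: small white bowl, 60 mm across, 35 mm tall; origin at the centre of its underside; to be left alone
- salt: small glass jar with steel cap, 36 mm across, 55 mm tall; origin at the centre of its underside; to be left alone
- mill: dark wooden pepper mill, 52 mm across, 120 mm tall; origin at the centre of its underside; to be left alone
- vanilla: amber bottle with black cap, 40 mm across, 100 mm tall; origin at the centre of its underside; to be left alone
- mug: blue mug, 80 mm across, 90 mm tall; origin at the centre of its underside; to be left alone
- jug: glass jug on a cork coaster, 100 mm across, 190 mm tall; origin at the centre of its underside; to be left alone
- spatula: wooden-handled spatula lying flat on the table, about 250 mm long; to be left alone
There are look-alikes about, which are no part of the job. Of the things like the scale, leave any that is green; of the rest the larger one is meant. There is more than one size of the cup; the one meant has the size given above.

How it is judged:
By the outcome, as a careful person would: the job done as asked, in the order asked, and still so for the second after the job is handed in, while the arm keeps its last pose, push and grip.
It also fails if it takes over 72 s, if anything falls off the work surface, if the arm or the gripper's body presses on something with over 40 N, if the wrist force passes 120 N, or if a joint passes its speed limit or range.

ROBOT

A 6-joint arm with a two-finger parallel gripper is mounted at the origin on the work surface. World frame = base frame: x ahead of the robot, y to its left, z up, the work surface at z = 0. Lengths are in m, angles in rad, forces in N, time in s.
With the tool pointing down it reaches from about 0.2 to 0.875 m from the base axis. Payload 3.4 kg.
Tool frame: the origin (TCP) lies between the finger pads; the fingertips stand 25 mm ahead of it and the grasp point (between the pads) lies 6 mm ahead of it (r.nose_length is the z of the fingertips in the tool frame, in m); z points along the fingers, y is the line along which they close (so a half turn about z gives the same grasp; the last joint's range is limited). The gripper opens to 94 mm and grips with 3 to 60 N. Pads are 16 mm wide; open, the fingers measure 119 mm over their backs; the gripper's body (75 mm by 177 mm) begins 78 mm behind the grasp point.
Start: joints at [1.059, 0.276, 1.505, -0, 1.361, -0.121], TCP at [0.219, 0.532, 0.23] pointing down, gripper open.
Joint ranges: [-2.89, 2.89], [-0.75, 2.08], [0.22, 2.7], [-1.18, 4.32], [0.11, 2.71], [-2.7, 2.7]. Speed limits (rad/s): [2.57, 2.57, 3.14, 3.14, 3.14, 3.14].

INTERFACE

Orientations are given as a unit quaternion [w, x, y, z].
In Python, from plant import r, gripper_to, inverse_kinematics, vision, models, telemetry gives the robot as it stands. Calls block until the motion is done:
- r.move_to(position, orientation): joint-space move of the TCP to a pose.
- r.move_l(position, rot=None, vel=0.15, guard=None): straight line of the TCP; rot=None keeps the orientation; vel is the mean speed in m/s. With guard (N) it stops when the force on the tool has changed by that much, and returns True; else False.
- r.movej(angles): joint-space move.
- gripper_to(opening, f_grip=None): finger opening in m; f_grip is the grip in N (None keeps the last); returns when the fingers have stopped.
- r.hold(seconds).
- inverse_kinematics(position, orientation): joint angles nearest the present ones, or None.
- vision.snapshot(name): name is "scene" or "top"; returns the picture (480x640x3 uint8, red, green, blue); there is no depth.
- vision.get_calibration(name): a dict with "fx", "fy", "cx", "cy" (pixels), "position" and "orientation" of the camera in the world. Camera axes: x right, y down, z forward; pixel columns grow to the right and rows downward; lengths in m; the calibration is good to about 2 mm. A picture is of the moment at which its call begins. get_calibration takes no time and is no camera call.
A pose or a line that the arm cannot do raises r.PlanningError and nothing moves.
- r.sign_off(): hands the job in; it is judged then, once.
Trained networks look in the newest picture that a camera, given by its name, has taken for a name from the list of things; names that differ only in an ending like _2 or _b are one class to them, and where a whole thing is asked for, a point or a joint stands for the part that bears it (a point fixed in the world has none). Each returns a list of dicts, best first, with "score" (0 to 1); they miss things now and then, are a little off and sometimes report something else, mostly with a low value. They report only what shows in the picture. A call takes as long as a camera call. They do not tell look-alikes from the thing itself.
- models.boxes_of(thing, camera): "at" ([x, y, z] in m, in world coordinates, good to about 4 mm: the middle of the surface that is visible of it).
- models.regions_of(thing, camera): "pixels" (480x640 bool, what is visible of it).
- models.mark_of(thing, camera): "at" ([x, y, z] in m, in world coordinates, good to about 4 mm: a listed point, or the origin of a listed thing).
Readings, each from a call of its own:
- telemetry.current_t(): time.
- telemetry.current_joints(): joint angles.
- telemetry.current_dq(): joint speeds.
- telemetry.current_joint_efforts(): joint torques, N m.
- telemetry.current_ee_pos(): TCP position.
- telemetry.current_tool_rot(): TCP orientation.
- telemetry.current_wrist_force(): force on the tool from outside, world axes, zero at the start.
- telemetry.current_torque(): the same for the moment, N m.
- telemetry.current_opening(): finger opening in m.
- telemetry.current_finger_force(): force on a finger pad.
Only numpy, scipy, OpenCV 4.12 (cv2) and the standard library are available. Lean on these libraries where they do the work, as an engineer would, in place of code of your own. Each camera call takes 0.05 s, during which the arm holds its last target. There are 200 camera calls.

## Working session

There is one attempt and no reset: what is moved stays moved. The work goes in short steps, each a Python script; the robot and the scene stay as the last script left them, time stands still between calls to the robot, and variables do not carry over. Pictures are saved under pics/ and viewed, at most 10 in all, crops included, and the job is handed in when it is done.

```bash
mkdir -p pics
python3 - <<'E'
from plant import r, vision, models, telemetry
import cv2, numpy as np
for c in ("scene","top"):
    im=vision.snapshot(c); cv2.imwrite(f"pics/{c}0.png",im[:,:,::-1])
    k=vision.get_calibration(c); print(c,{a:np.round(b,3) for a,b in k.items()})
    for n in ["cup","cup_tab","hook","hook_tip","scale","platter","stand","pointer","red_lid","knob","carousel"]:
        print(n,[(np.round(d["at"],3).tolist(),round(d["score"],2)) for d in models.mark_of(n,c) if d["score"]>.2])
print(telemetry.current_t(), r.nose_length)
E
```

```text
scene {'fx': np.float64(436.081), 'fy': np.float64(436.081), 'cx': np.float64(325.348), 'cy': np.float64(234.721), 'position': array([ 1.448, -0.073,  1.042]), 'orientation': array([-0.284,  0.705,  0.598, -0.253])}
cup [([0.532, -0.281, 0.044], 0.87), ([0.524, -0.401, -0.001], 0.48)]
cup_tab [([0.521, -0.406, 0.101], 0.78), ([0.349, -0.441, 0.0], 0.69), ([0.53, -0.283, 0.191], 0.62)]
hook [([0.602, -0.291, 0.003], 0.6)]
hook_tip [([0.352, -0.437, 0.0], 0.73)]
scale [([0.306, 0.378, -0.002], 0.94), ([0.535, 0.285, 0.003], 0.82), ([0.349, 0.622, -0.003], 0.77)]
platter [([0.314, 0.378, 0.021], 0.89), ([0.363, 0.629, 0.033], 0.8), ([0.549, 0.296, 0.034], 0.59), ([0.532, -0.285, 0.192], 0.59)]
stand [([0.549, 0.029, 0.002], 0.8), ([0.6, -0.291, 0.004], 0.36)]
pointer [([0.415, -0.024, 0.009], 0.6)]
red_lid [([0.601, -0.029, 0.104], 0.63)]
knob [([0.551, 0.026, 0.144], 0.84)]
carousel [([0.551, 0.031, 0.0], 0.65), ([0.602, -0.291, -0.002], 0.53)]
top {'fx': np.float64(468.025), 'fy': np.float64(468.025), 'cx': np.float64(317.609), 'cy': np.float64(238.974), 'position': array([0.259, 0.057, 1.411]), 'orientation': array([ 0.078, -0.664,  0.739, -0.086])}
cup [([0.532, -0.279, 0.04], 0.75), ([0.526, -0.405, -0.002], 0.64)]
cup_tab [([0.531, -0.282, 0.189], 0.6), ([0.522, -0.404, 0.1], 0.53), ([0.41, -0.141, -0.003], 0.24)]
hook [([0.605, -0.29, -0.002], 0.58)]
hook_tip []
scale [([0.294, 0.378, -0.003], 0.68), ([0.351, 0.621, 0.004], 0.65), ([0.533, 0.287, 0.001], 0.6), ([0.532, -0.28, 0.19], 0.48)]
platter [([0.547, 0.29, 0.032], 0.84), ([0.364, 0.624, 0.031], 0.59), ([0.313, 0.381, 0.025], 0.56), ([0.561, -0.538, 0.011], 0.33)]
stand [([0.554, 0.026, 0.002], 0.95), ([0.605, -0.29, -0.002], 0.48)]
pointer [([0.416, -0.023, 0.01], 0.63)]
red_lid [([0.596, -0.029, 0.104], 0.56)]
knob [([0.55, 0.028, 0.144], 0.76), ([0.602, -0.289, -0.001], 0.37)]
carousel [([0.552, 0.029, 0.0], 0.88)]
1.2 0.025
```

View pics/scene0.png

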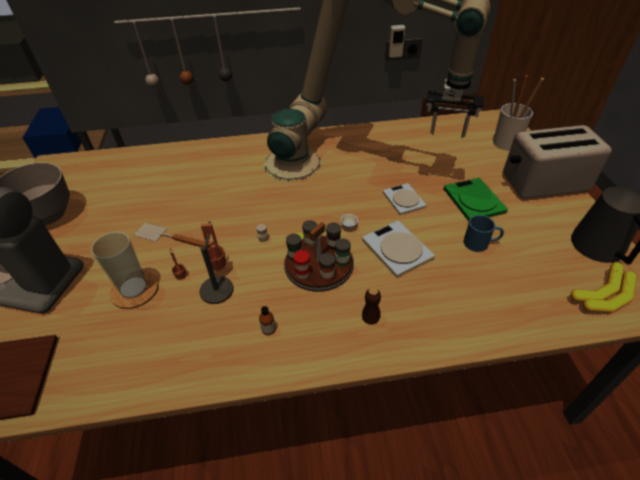

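View pics/top0.png

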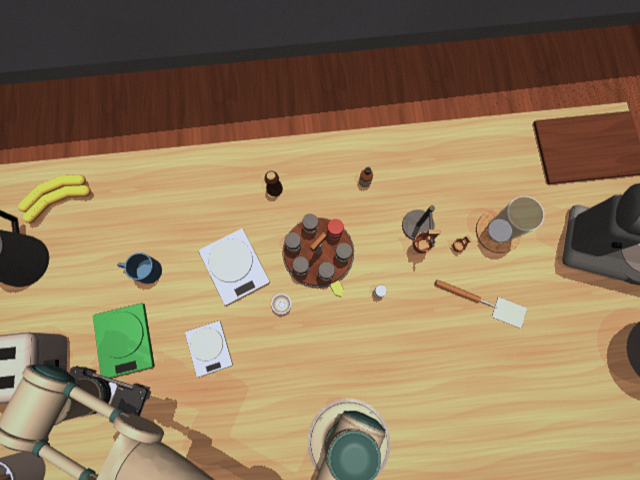

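The scene view shows the hook with the hanging cup at about (213,255). The small cup stands at (179,270), the larger white scale is at (398,247), and the carousel is at (319,255) with its red lid at (302,258). The top view agrees, with the yellow pointer at (336,288) and the white scales at (233,265) and (208,347). I'll average a few more detections and check the grasp IK.

```bash
cat > h.py <<'E'
import numpy as np, cv2
from scipy.spatial.transform import Rotation as R
from plant import r, gripper_to, inverse_kinematics, vision, models, telemetry as T
def down(t):
    "tool pointing down, closing line along angle t"
    y=np.array([np.cos(t),np.sin(t),0]); z=np.array([0,0,-1.]); x=np.cross(y,z)
    q=R.from_matrix(np.c_[x,y,z]).as_quat(); return q[[3,0,1,2]]
def tcp(p): return [p[0],p[1],p[2]+.006]   # grasp point -> TCP (tool down)
def near(name,guess,n=3,tol=.03,cams=("scene","top")):
    pts=[]
    for c in cams:
        for _ in range(n):
            vision.snapshot(c)
            d=[np.array(e["at"]) for e in models.mark_of(name,c)]
            d=[e for e in d if np.linalg.norm(e-guess)<tol]
            if d: pts.append(min(d,key=lambda e:np.linalg.norm(e-guess)))
    return (np.mean(pts,0),np.std(pts,0),len(pts)) if pts else None
E
python3 - <<'E'
from h import *
G=dict(cup=(.532,-.28,.04),cup_tab=(.531,-.282,.191),hook=(.603,-.29,0),platter=(.548,.293,.032),pointer=(.416,-.023,.01),knob=(.551,.028,.145),red_lid=(.598,-.029,.105),stand=(.551,.028,0))
P={}
for n,g in G.items():
    m,s,k=near(n,np.array(g),2 if n!="platter" else 1); P[n]=m; print(n,m.round(4),s.round(4),k)
np.savez("P.npz",**P)
a=lambda v:np.degrees(np.arctan2(v[1],v[0]))
c=(P["cup"]+P["cup_tab"])/2; print("hook dir",a(c-P["hook"]),np.linalg.norm((c-P["hook"])[:2]))
ax=(P["knob"]+P["stand"])/2
for n in("pointer","red_lid"): print(n,a(P[n]-ax),np.linalg.norm((P[n]-ax)[:2]))
im=vision.snapshot("top"); cv2.imwrite("pics/crop.png",np.hstack([cv2.resize(x,None,fx=4,fy=4,interpolation=2) for x in (im[190:265,390:475],im[210:285,275:360])])[:,:,::-1])
rel=a(P["red_lid"]-ax); 
for s in(0,180):
    for t in(rel+90+s,a(c-P["hook"])+90+s):
        print(t,[None if (q:=inverse_kinematics(tcp(p),down(np.radians(t)))) is None else q[5].round(2) if hasattr(q[5],'round') else q[5] for p in(ax+[0,0,0.13] if 0 else np.r_[ax[:2],.145],np.r_[c[:2],.191],np.r_[P["platter"][:2],.183])])
E
```

```text
cup [ 0.5315 -0.2805  0.0425] [0.0021 0.001  0.0019] 4
cup_tab [ 0.5306 -0.2823  0.1912] [0.0034 0.0019 0.0011] 3
hook [ 6.011e-01 -2.892e-01  5.000e-04] [0.0029 0.002  0.0025] 4
platter [0.5478 0.294  0.0344] [0.0009 0.0013 0.0016] 2
pointer [ 0.4166 -0.025   0.0106] [0.0012 0.0004 0.0016] 4
knob [0.55   0.0271 0.1443] [0.0014 0.002  0.0022] 4
red_lid [ 0.5983 -0.0285  0.103 ] [0.0025 0.0013 0.0009] 4
stand [0.5512 0.0289 0.0014] [0.0013 0.0021 0.0013] 4
hook dir 173.68712849046273 0.07044381836001577
pointer -158.3989116797261 0.14406796627373486
red_lid -49.84608160435719 0.07397147359793509
40.15391839564281 [np.float64(-0.78), np.float64(-1.3), np.float64(-0.32)]
263.6871284904627 [np.float64(1.61), np.float64(1.08), np.float64(2.06)]
220.15391839564282 [np.float64(2.37), np.float64(1.84), None]
443.6871284904627 [np.float64(-1.54), np.float64(-2.06), np.float64(-1.08)]
```

View pics/crop.png

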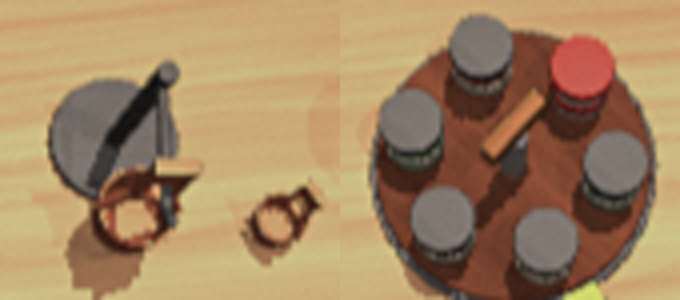

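The crop shows the wide tab (178,165) across the hook arm and the bar knob (515,125) pointing at the red lid (582,62). Both match the measured angles. Next I'll pick up the cup.

Run:
```python
from h import *
P=dict(np.load("P.npz")); c=((P["cup"]+P["cup_tab"])/2)[:2]
th=np.radians(173.3); d=np.array([np.cos(th),np.sin(th)]); q=down(np.radians(263.3))
r.move_to(tcp([*c,.30]),q)
print(r.move_l(tcp([*c,.192]),vel=.12,guard=8), T.current_ee_pos())
gripper_to(.0,f_grip=25); print("open",T.current_opening(),T.current_wrist_force())
r.move_l(tcp([*c,.215]),vel=.06); print(T.current_wrist_force())
print(r.move_l(tcp([*(c+d*.085),.215]),vel=.08,guard=6),T.current_ee_pos(),T.current_wrist_force(),T.current_opening(),T.current_t())
im=vision.snapshot("scene"); cv2.imwrite("pics/lift.png",cv2.resize(im[180:320,140:300],None,fx=4,fy=4)[:,:,::-1])
```

```text
False [ 0.5315288  -0.28175496  0.19880435]
open 0.02980883165418443 [-0.53164505 -0.12128101 -0.59062738]
[-0.50787581  0.12014998 -1.26744925]
False [ 0.44710365 -0.27170711  0.22100221] [ 0.2128131  -0.15161921 -1.72816344] 0.029439039484296072 11.1083
```

View pics/lift.png

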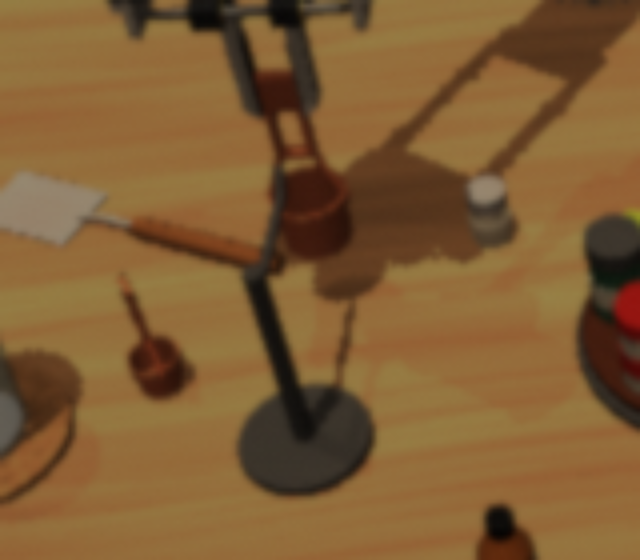

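The crop shows the cup held upright by its tab at (280,90), clear of the hook end at (280,170). Wrist force reads the cup's weight. Next I'll carry it to the platter around the front of the carousel.

Run:
```python
from h import *
P=dict(np.load("P.npz")); p=P["platter"][:2]; q=down(np.radians(263.3))
x,y,_=T.current_ee_pos()
r.move_l([x-.03,y,.32],vel=.2)
r.move_l([.36,0,.33],vel=.25)
r.move_l([p[0]-.06,p[1],.30],vel=.25)
r.move_l([*p,.215],vel=.15); r.hold(.3)
print(T.current_wrist_force(),T.current_opening())
print(r.move_l([*p,.184],vel=.02,guard=2.5),T.current_ee_pos(),T.current_wrist_force())
im=vision.snapshot("scene"); A=im[160:300,330:490]
print(T.current_t())
cv2.imwrite("pics/set.png",cv2.resize(A,None,fx=4,fy=4)[:,:,::-1])
```

```text
[ 0.10072257 -0.63332976 -1.87518813] 0.029924439067052177
True [0.54776037 0.2939604  0.19001993] [-0.41671691 -0.17794523  4.08583693]
16.8583
```

View pics/set.png

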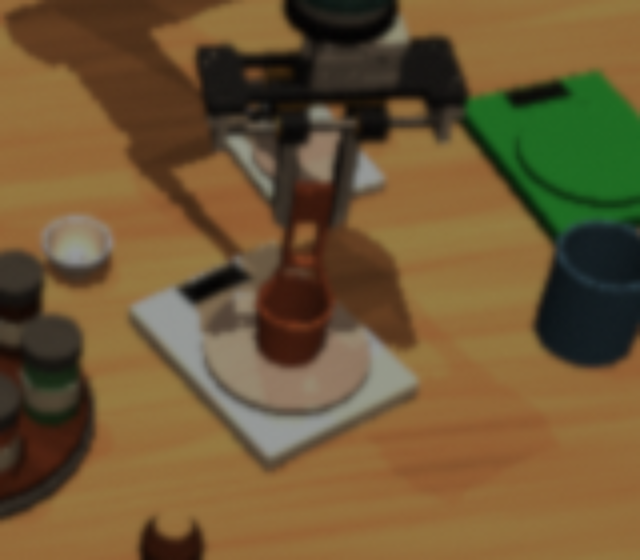

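The crop shows the cup standing in the middle of the large white scale's platter at (290,335). Contact came at the expected height. Next I'll release it and take the knob.

Run:
```python
from h import *
P=dict(np.load("P.npz")); p=P["platter"][:2]; k=((P["knob"]+P["stand"])/2)[:2]
gripper_to(.07); r.hold(.2)
r.move_l([*p,.31],vel=.12)
r.move_to([*k,.24],down(np.radians(40.15)))
print(r.move_l(tcp([*k,.146]),vel=.1,guard=8))
gripper_to(0,f_grip=25); print(T.current_opening(),T.current_wrist_force(),T.current_torque())
j=np.array(T.current_joints()); a=np.radians(-158.4+49.85)
for s in np.linspace(0,1,5)[1:]:
    jj=j.copy(); jj[5]-=a*s; r.movej(list(jj))
r.hold(.3)
print(T.current_ee_pos(),T.current_opening(),T.current_wrist_force(),T.current_torque(),T.current_t())
w=T.current_tool_rot(); Y=R.from_quat(np.r_[w[1:],w[0]]).as_matrix()[:,1]; print("yaw",np.degrees(np.arctan2(Y[1],Y[0])))
for n,g in dict(red_lid=(.481,0,.105),pointer=P["pointer"],stand=P["stand"],cup=(*p,.032)).items(): print(n,near(n,np.array(g),3 if n!="cup" else 1))
for c in("scene","top"):
    im=vision.snapshot(c); cv2.imwrite(f"pics/end_{c}.png",im[:,:,::-1])
    if c=="top": cv2.imwrite("pics/end_crop.png",cv2.resize(im[200:300,180:380],None,fx=4,fy=4,interpolation=2)[:,:,::-1])
```

```text
False
0.018384107410294587 [-2.57463467 -2.88528191  1.68392811] [-0.64873147  0.54183265  0.00191286]
[0.55000693 0.02728917 0.15193675] 0.017850510773731797 [ 0.97467284 -2.23235802 -0.53059085] [-0.39077411  0.07357106  0.04071088] 25.725
yaw -68.32982259805794
red_lid (array([ 0.47926667, -0.00381667,  0.10355   ]), array([0.00190671, 0.0018488 , 0.00122984]), 6)
pointer (array([ 0.4155    , -0.02353333,  0.0119    ]), array([0.00106771, 0.00087305, 0.00086023]), 3)
stand (array([0.55044, 0.02752, 0.0011 ]), array([0.00180067, 0.00259415, 0.00049396]), 5)
cup (array([0.5488 , 0.29575, 0.0356 ]), array([0.0008 , 0.00135, 0.0022 ]), 2)
```

View pics/end_crop.png

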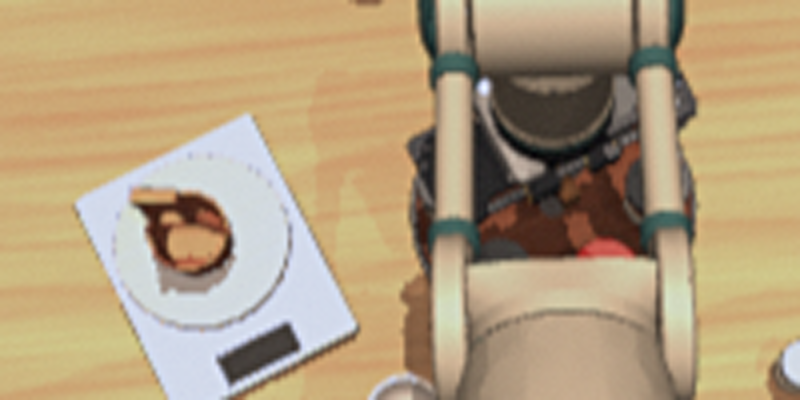

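View pics/end_scene.png

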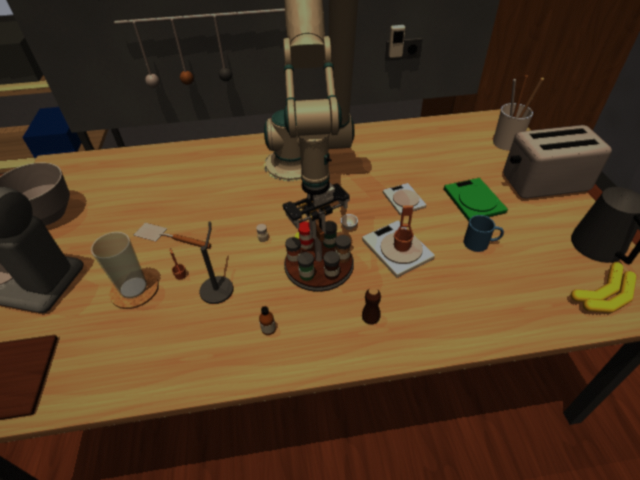

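The top crop shows the cup standing on the platter at (190,240). The scene view shows the red lid at (305,229), roughly at the front. However, the opening is 18 mm on a 14 mm bar, so the fingers aren't flush: they may be touching the column or be off-centre. The red lid also measures about 3° off. I'll regrasp slightly higher.

Run:
```python
from h import *
def st(s): print(s,np.round(T.current_ee_pos(),4),round(T.current_opening(),4),np.round(T.current_wrist_force(),2),np.round(T.current_torque(),2),np.round(T.current_finger_force(),1))
st("held")
gripper_to(.05); st("open")
x,y,_=T.current_ee_pos()
r.move_l([x,y,.158],vel=.03); gripper_to(0,f_grip=25); r.hold(.3); st("regrip")
w=T.current_tool_rot(); M=R.from_quat(np.r_[w[1:],w[0]]).as_matrix(); print(M.round(4).tolist())
print(near("red_lid",np.array([.481,0,.105]),3)); print(T.current_t())
im=vision.snapshot("scene"); cv2.imwrite("pics/k.png",cv2.resize(im[180:290,270:370],None,fx=5,fy=5,interpolation=2)[:,:,::-1])
```

```text
held [0.55   0.0273 0.152 ] 0.0183 [ 3.23 -2.94 -2.04] [-0.76 -0.44 -0.04] 25.0
open [0.5497 0.0275 0.1519] 0.0503 [-0.76  0.52  0.91] [0.   0.14 0.02] 0.0
regrip [0.5497 0.0271 0.1579] 0.0137 [ 0.63 -2.7  -1.89] [-0.4   0.14  0.03] 25.0
[[0.9296, 0.3685, -0.0018], [0.3685, -0.9296, -0.002], [-0.0024, 0.0012, -1.0]]
(array([ 0.47971667, -0.00176667,  0.10325   ]), array([0.00267296, 0.00141146, 0.00081599]), 6)
30.4167
```

View pics/k.png

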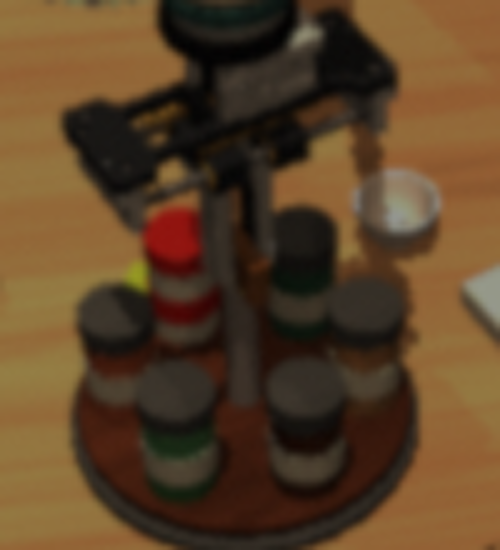

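The regrip reads 13.7 mm, so the fingers are flush and the tool yaw now gives the carousel angle (-158.4°). The crop shows the red lid at (175,240) next to the pointer at (138,272). As an independent check, I'll get the pointer's angle from its yellow pixels in the first pictures, then trim and verify.

Run:
```python
from h import *
def ray(c,uv,z):
    k=vision.get_calibration(c); w=k["orientation"]; M=R.from_quat(np.r_[w[1:],w[0]]).as_matrix()
    d=M@[(uv[0]-k["cx"])/k["fx"],(uv[1]-k["cy"])/k["fy"],1]; o=np.array(k["position"]); return (o+d*(z-o[2])/d[2])[:2]
ax=np.array(T.current_ee_pos()[:2]); A=lambda v:np.degrees(np.arctan2(v[1],v[0]))
# top camera: yellow pointer and red lid/dark lids of the first picture
hsv=cv2.cvtColor(cv2.imread("pics/top0.png"),cv2.COLOR_BGR2HSV)
def cen(mask,x0,x1,y0,y1):
    m=np.zeros_like(mask); m[y0:y1,x0:x1]=mask[y0:y1,x0:x1]; v,u=np.nonzero(m); return (u.mean(),v.mean()),len(u)
yel=cv2.inRange(hsv,(26,170,120),(36,255,255)); uv,n=cen(yel,320,350,275,300)
p=ray("top",uv,.012); print("pointer top",uv,n,p,A(p-ax),np.linalg.norm(p-ax))
red=cv2.inRange(hsv,(0,150,140),(6,255,255))|cv2.inRange(hsv,(174,150,140),(180,255,255)); uv,n=cen(red,320,350,215,240)
l=ray("top",uv,.103); print("lid top",uv,n,l,A(l-ax),np.linalg.norm(l-ax))
print(near("pointer",np.array([.416,-.024,.011]),4,cams=("scene",)))
```

```text
pointer top (np.float64(nan), np.float64(nan)) 0 [nan nan] nan nan
lid top (np.float64(335.17977528089887), np.float64(225.86516853932585)) 178 [ 0.59971032 -0.02957139] -48.610690593808116 0.07559468467915156
(array([ 0.416525, -0.02575 ,  0.00915 ]), array([0.00028614, 0.00161941, 0.00116082]), 4)<stdin>:9: RuntimeWarning: Mean of empty slice.
  ret = ret.dtype.type(ret / rcount)
```

All the pointer estimates pool to about -158.7°, against -158.4° for the carousel. I'll trim by 0.3° and hand in while still gripping.

Run:
```python
from h import *
j=np.array(T.current_joints()); j[5]+=np.radians(.35); r.movej(list(j)); r.hold(1.)
w=T.current_tool_rot(); Y=R.from_quat(np.r_[w[1:],w[0]]).as_matrix()[:,1]
print(np.degrees(np.arctan2(Y[1],Y[0]))-90,T.current_opening(),T.current_finger_force(),T.current_wrist_force(),T.current_t())
print(r.sign_off())
```

```text
-158.72632126434482 0.013402981071429367 24.972677528858185 [ 1.02073645 -4.27392874 -0.65739172] 32.1167
the job is handed in; nothing more can be done
None
```

The job is handed in at 32 s: the copper cup stands on the larger white scale's platter, and the red-lidded jar is lined up with the yellow pointer to about 1° by my measurements, with the gripper still holding the carousel knob.

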